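# Clear the watering can from the fan and start it

## Robot

A 6-joint arm with a two-finger parallel gripper is mounted at the origin on the work surface. World frame = base frame: x ahead of the robot, y to its left, z up, the work surface at z = 0. Lengths are in m, angles in degrees, forces in N, time in s.
With the tool pointing down it reaches from about 0.4 to 0.825 m from the base axis. Payload 7 kg.
Tool frame: the origin (TCP) lies midway between the tips of the shut fingers; the grasp point (between the pads) lies r.tcp_to_grasp behind it (r.tcp_to_grasp is the distance from the TCP to the grasp point, in m); x points along the fingers, y is the direction in which the jaws open and shut, and the axes are right-handed (so a half turn about x gives the same grasp; the last joint's range is limited). The gripper opens to 88 mm and grips with 3 to 60 N. Pads are 19 mm wide; open, the fingers measure 130 mm over their backs; the gripper's body (78 mm by 193 mm) begins 47 mm behind the grasp point.
Start: joints at [89.387, 20.546, 0.682, 0, -70.136, -16.507], TCP at [0.199, 0.645, 0.227] pointing down, gripper open.
Joint ranges: [-176.03, 176.03], [-82.01, 121.73], [-58.28, 71.71], [-173.87, 95.51], [-174.79, -0.11], [-173.66, 173.66]. Speed limits (degrees/s): [136.94, 136.94, 172.46, 180, 180, 180].

## Interface

Orientations are given as [roll, pitch, yaw] about the fixed x, y, z axes, in that order (R = Rz(yaw) Ry(pitch) Rx(roll)).
In Python, from plant import r gives the robot as it stands.
- The arm moves only by the tool carry_out, never from a script. Its argument "moves" is a list of rows, each a list of 7 numbers: the shift along the world's x, y, z in mm, then the turn, a rotation vector about the world's x, y, z in rad, then the opening in per cent of the stroke, from 0 (shut) to 100 (fully open). In form: [[x, y, z, wx, wy, wz, claw], ...]. A call has 1 to 5 rows; each row is the pose to reach, as a shift and turn from the pose commanded when the call began; what a row does not reach only later rows make up. A row lasts 1/10 s, in which the tool goes at most 50 mm and 8.59 degrees, less where a joint would pass 70% of its speed; a pose out of reach is approached as far as the arm can. A call with a gripper value outside its range is refused whole. The fingers move at their own pace and stop on an object; "squeeze" is the grip in N (left out, the last holds). Time passes only in rows, so rows that repeat a pose let the fingers close. It gives the time, the measured TCP pose, the force and the opening at its end, in the units of the state.
- r.get_state(): the state, without advancing time (a new reading comes with each control period).
- r.capture(name): name is "scene" or "side" or "wrist"; returns the picture (384x512x3 uint8, blue, green, red); there is no depth.
- r.camera_params(name): a dict with "K" (3x3 intrinsics, pixels), "D" ([k1, k2, p1, p2, k3] as OpenCV has them; the pictures are not rectified), "rvec" (rotation vector, rad) and "tvec" (3), from world to camera coordinates, as OpenCV has them. Camera axes: x right, y down, z forward; pixel columns grow to the right and rows downward; lengths in m; the calibration is good to about 2 mm. A picture is of the moment at which its call begins: read the wrist's pose just before it. camera_params takes no time and is no camera call; for the wrist camera it gives the pose at the moment of the call.
- r.close_job(): hands the job in, once; it reports no verdict.
The state is a dict: "time_s": time; "joints": joint angles; "qd": joint speeds; "joint_torque": joint torques, N m; "tcp_pos": TCP position; "eef_rot": TCP orientation; "contact_force": force on the tool from outside, world axes, zero at the start; "moment": the same for the moment, N m; "gripper_width": finger opening in m.
Only numpy, scipy, OpenCV 4.12 (cv2) and the standard library are available. Lean on these libraries where they do the work, as an engineer would, in place of code of your own. Each camera call takes 0.05 s, during which the arm holds its last target. There are 200 camera calls.

## Task

I want the desk fan on, but the watering can has been left right in front of its button. Carry the can over to the white saucer and set it down gently, without dropping it, upright in the middle of the saucer with its whole base flat on the saucer's floor; then press the fan's button fully down and let it spring back. Don't tip the can over, don't knock the fan's head or the hook rail, and leave the saucer, the fish and the block where they are.

Things in the scene. Friction and masses are not known exactly. Their poses are not given: they have to be found in the camera images.
- can: Empty green toy watering can, 0.19 to 0.34 kg, loose, upright, 8 to 18 mm in front of the fan's base. Round open body, 92 mm across at the base, 104 at the rim, 118 high; spout to its own -x (roughly away from the fan) with a rose, reaching 145 mm from the axis, rose 105 to 145 mm high. Origin: centre of the underside, on the axis; z up.
- can_handle (a point): Middle of the can's carrying handle, on its axis, 172 mm above its underside. The handle is a straight level bar along the can's x axis, 78 mm long, 18 wide (along the can's y), 13 thick, joined to the rim by posts 50 mm before and behind the axis; 47 mm free between bar and rim.
- saucer: White ceramic saucer, loose, 0.28 kg, 156 mm across, 18 mm high. Inside it a flat round floor 116 mm across, 5 mm above the bench, surrounded by a sloping rim. Origin: centre of the underside. It lies either to the left or to the right of the fan.
- saucer_in (a point): Centre of the saucer's flat inner floor (where the middle of the can's underside belongs), 5 mm above the saucer's underside; z up.
- fan: White desk fan, fixed, 380 mm high. Origin: centre of the underside; its own -x is the button side, facing roughly the robot. Base x from -105 to +95, 170 wide (y), 22 mm high; on its front part a control panel 120 mm wide, leaning 35 degrees from level, looking forward (-x) and up, lower edge 33 mm, upper edge 77 mm high.
- fan_head: The fan's head, fixed: round wire guard, 230 mm in diameter, 90 mm deep (x -50 to +40), motor behind it. Origin on the guard's axis (along the fan's x), 265 mm straight above the fan's origin. The guard hangs close behind and above the button: a gripper pointing straight down has no room there; lean it 25 to 45 degrees, away from the fan.
- fan_button (a joint): Travel of the fan's push button into the panel: 0 = out, 0.006 m = fully down. A spring brings it back; it begins to move at 1.5 N and is fully down at 5 N.
- fan_button_top (a point): Centre of the top face of the fan's button: grey, round, 32 mm in diameter, mid-panel, 10 mm proud of its 48 mm collar, which is 5 mm proud of the panel. When out, about 67 mm above the bench, 69 mm in front of the fan's origin. z axis: straight out of the button (35 degrees from vertical, to the fan's front); press against it. y axis: level.
- fish: Wooden toy fish lying flat, about 150 mm long, 68 mm wide, 26 mm high, loose; origin: middle of the underside. On the other side of the fan from the saucer. A bystander.
- block: Purple wooden building block lying flat, 100 x 50 x 50 mm, loose; origin: middle of the underside. A bystander.
- hook_rail: Bamboo stand with a hook rail, fixed, 400 mm long (its y), 320 high, 100 deep, a toy shovel and a toy rake hanging on it; stands at the right edge of the work. Origin: middle of its underside; hooks on its own -x side. A bystander.
Mind the look-alikes: they are no part of the job. Of the things that look like the can, the larger one is meant. Several things look just like the saucer: the one meant starts farthest to the robot's right.

How it is judged:
By the outcome, as a careful person would: the job done as asked, in the order asked, and still so for the second after the job is handed in, with the robot touching nothing.
It also fails if it takes over 46 s, if anything falls off the work surface, if the arm or the gripper's body presses on something with over 40 N, if the wrist force passes 120 N, or if a joint passes its speed limit or range.

## Working session

There is one attempt and no reset: what is moved stays moved. The work goes in short steps, Python scripts to look and compute and a tool call to move; the robot and the scene stay as the last step left them, time stands still between calls to the robot, and variables do not carry over. Pictures are saved under pics/ and viewed, about 8 in all and at most 12, crops included, and the job is handed in when it is done.

Besides the shell and the picture viewer there is one more tool, called after "Emit:" in YAML: its name, and indented under it one key for each argument. carry_out: Moves the arm, as the interface text tells. Its arguments: {"type":"object","properties":{"moves":{"type":"array"},"squeeze":{"type":"number"}},"required":["moves"]}

```bash
mkdir -p pics; ls; python3 - <<'E'
from plant import r
import cv2,numpy as np
a=r.capture("scene");b=r.capture("side")
cv2.imwrite("pics/a.png",a);cv2.imwrite("pics/b.png",b)
for n in("scene","side","wrist"):
    p=r.camera_params(n);print(n,p["K"],p["D"]);R=cv2.Rodrigues(np.array(p["rvec"]))[0];print(-R.T@np.array(p["tvec"]).ravel())
print(r.get_state(),r.tcp_to_grasp)
E
```

```text
pics
scene [[351.89878166   0.         259.29361922]
 [  0.         351.89878166 196.85372772]
 [  0.           0.           1.        ]] [-0.03880922  0.          0.          0.          0.        ]
[ 0.86851105 -0.92365882  0.95780581]
side [[392.07737624   0.         254.08780845]
 [  0.         392.07737624 190.82066638]
 [  0.           0.           1.        ]] [-0.07904721  0.          0.          0.          0.        ]
[-0.03508984 -0.94021976  0.94206303]
wrist [[318.84397262   0.         253.49511299]
 [  0.         318.84397262 200.63580926]
 [  0.           0.           1.        ]] [-0.0538056  0.         0.         0.         0.       ]
[0.27817667 0.62145541 0.38370231]
{'time_s': 0.1, 'joints': array([ 8.93869591e+01,  2.05863525e+01,  6.38574463e-01, -1.55592586e-02,
       -7.01369690e+01, -1.65076382e+01]), 'qd': array([ 0.03026273, -0.05194761,  0.16038763,  0.05077518,  0.03023278,
        0.04156357]), 'joint_torque': array([-5.73526868e-04, -5.84163487e+01,  2.93751866e+01,  7.01570034e+00,
        1.01604976e-02, -4.88922694e-05]), 'tcp_pos': array([0.19861221, 0.64465457, 0.22573088]), 'eef_rot': array([  96.71597826,   89.91399948, -100.40999822]), 'contact_force': array([-0.19559301,  0.45757191,  0.31766967]), 'moment': array([-0.02582963, -0.04469168, -0.00550203]), 'gripper_width': 0.08749133533805471} 0.0188
```

View pics/a.png

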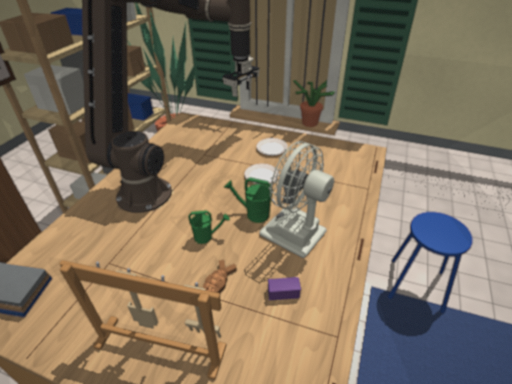

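View pics/b.png

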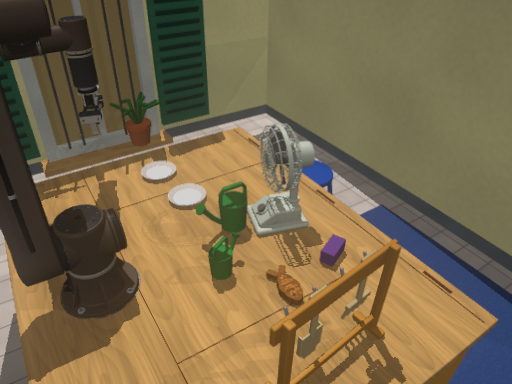

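The larger can stands in front of the fan (scene ~(257,205), side ~(233,210)). The target saucer is the one nearer to it (scene (262,175), side (187,195)). The small can and the farther plate are decoys. I'll crop in for measuring.

```bash
cat > h.py <<'E'
import cv2,numpy as np
from plant import r
def cam(n):
    p=r.camera_params(n);return [np.array(p[k],float) for k in("K","D","rvec","tvec")]
def ray(c,uv):
    K,D,rv,tv=c;R=cv2.Rodrigues(rv)[0]
    q=cv2.undistortPoints(np.array([[uv]],float),K,D).ravel()
    return -R.T@tv.ravel(),R.T@np.r_[q,1]
def onz(c,uv,z):
    o,d=ray(c,uv);return o+d*(z-o[2])/d[2]
def tri(*cu):
    A=np.zeros((3,3));b=np.zeros(3);L=[]
    for c,uv in cu:
        o,d=ray(c,uv);d=d/np.linalg.norm(d);P=np.eye(3)-np.outer(d,d);A+=P;b+=P@o;L.append((o,P))
    x=np.linalg.solve(A,b);return x,[np.linalg.norm(P@(x-o))for o,P in L]
def proj(c,X):
    K,D,rv,tv=c;return cv2.projectPoints(np.array(X,float).reshape(-1,3),rv,tv,K,D)[0].reshape(-1,2)
def grid(im,x0,y0,w,h,s,step=10):
    o=cv2.resize(im[y0:y0+h,x0:x0+w],None,fx=s,fy=s,interpolation=cv2.INTER_CUBIC)
    for x in range(-(-x0//step)*step,x0+w,step):
        cv2.line(o,((x-x0)*s,0),((x-x0)*s,5),(0,0,255),1);cv2.putText(o,str(x),((x-x0)*s,14),0,.35,(0,0,255))
    for y in range(-(-y0//step)*step,y0+h,step):
        cv2.line(o,(0,(y-y0)*s),(5,(y-y0)*s),(0,0,255),1);cv2.putText(o,str(y),(6,(y-y0)*s+4),0,.35,(0,0,255))
    return o
E
python3 - <<'E'
from h import *
a=cv2.imread("pics/a.png");b=cv2.imread("pics/b.png")
o=np.hstack([grid(a,220,135,100,145,4),grid(b,160,120,100,145,4)])
cv2.imwrite("pics/c.png",o)
S,T=cam("scene"),cam("side")
for n,c,im in(("scene",S,a),("side",T,b)):
    hsv=cv2.cvtColor(im,cv2.COLOR_BGR2HSV)
    m=cv2.inRange(hsv,(0,0,170),(180,40,255))
    if n=="side":
        k,l,st,ce=cv2.connectedComponentsWithStats(m)
        for i in range(1,k):
            if st[i][4]>100: print(n,st[i],ce[i],onz(c,ce[i],.015))
print(tri((S,(262,175)),(T,(187,195))))
E
```

```text
side [173 114 119  30 909] [239.76347635 127.5269527 ] [0.92596737 0.71016631 0.015     ]
side [141 161  35  18 469] [158.14072495 169.74413646] [0.39925299 0.53529719 0.015     ]
side [333 173  45  41 743] [351.32974428 195.79273217] [ 0.9941016 -0.0664402  0.015    ]
side [168 184  38  21 625] [186.5648 194.0976] [0.43013654 0.29648822 0.015     ]
side [269 192  20  19 111] [281.22522523 198.27027027] [0.74085015 0.07048577 0.015     ]
side [248 195  24  37 192] [257.81770833 213.52083333] [0.60786374 0.03730717 0.015     ]
side [  0 244  10  37 266] [  3.36466165 263.5037594 ] [-0.26020918  0.2550508   0.015     ]
side [  0 280  15  48 548] [  5.87591241 303.46167883] [-0.2688068   0.06679974  0.015     ]
side [  0 326  11  30 193] [  3.44559585 338.74093264] [-0.2878348  -0.06370505  0.015     ]
(array([0.43351687, 0.30047256, 0.00476433]), [np.float64(0.0017378536206172118), np.float64(0.001737853620617217)])
```

View pics/c.png

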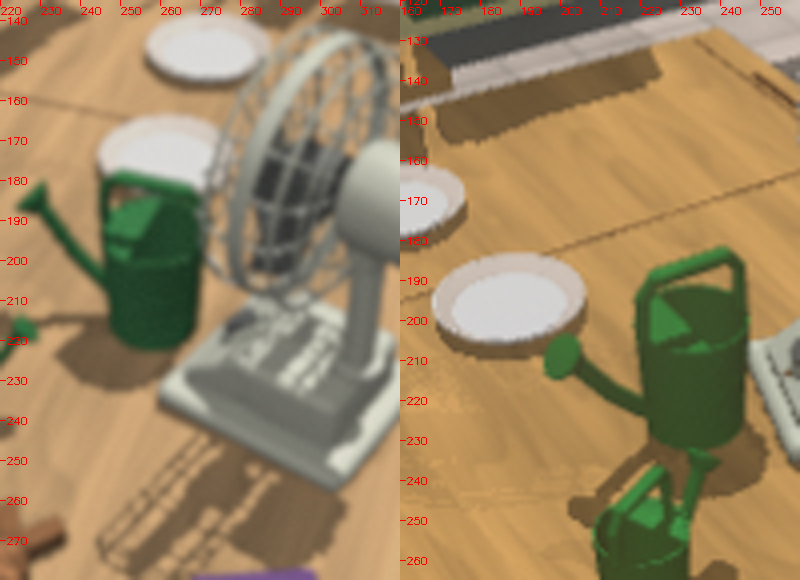

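```bash
python3 - <<'E'
from h import *
np.set_printoptions(precision=4,suppress=True)
S,T=cam("scene"),cam("side")
f=lambda a,b:print(*tri((S,a),(T,b)))
f((246,180),(221,189));f((270,182.5),(242,183))
print("base",onz(S,(259.5,233),.022),onz(S,(303.5,255),.022),onz(T,(257.5,232),.022))
f((206+20,184),(200.5,208.5))
print("can bottom",onz(T,(232.5,227),0),onz(S,(257.5,216),0))
b=cv2.imread("pics/b.png");cv2.imwrite("pics/d.png",grid(b,190,120,140,125,5))
E
```

```text
[0.4624 0.0438 0.1713] [np.float64(0.00576962257651096), np.float64(0.005769622576510898)]
[0.551  0.057  0.1648] [np.float64(0.0010152733054624042), np.float64(0.001015273305462387)]
base [ 0.555  -0.0675  0.022 ] [ 0.7347 -0.1153  0.022 ] [ 0.5449 -0.0583  0.022 ]
[0.3785 0.0413 0.1275] [np.float64(0.0018816382756442192), np.float64(0.0018816382756442795)]
can bottom [0.4954 0.035  0.    ] [0.5079 0.0384 0.    ]
```

View pics/d.png

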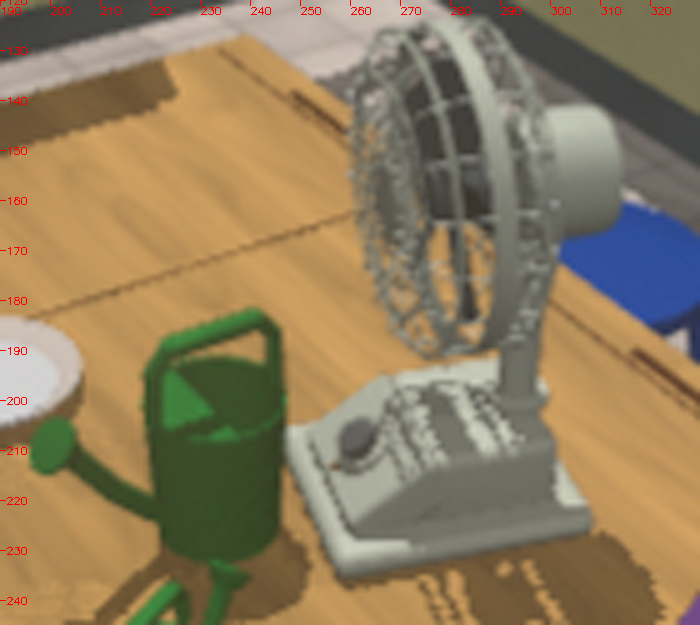

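```bash
python3 - <<'E'
from h import *
np.set_printoptions(precision=4,suppress=True)
S,T=cam("scene"),cam("side")
print(*[onz(T,u,.022) for u in((257.5,232),(307.5,222.5),(247,207))])
print(*[onz(S,u,.022) for u in((259.5,233),(303.5,255))])
print(tri((S,(280,215)),(T,(259.5,208))),onz(T,(259.5,208),.067),onz(S,(280,215),.067))
# overlay fit: refine can pose
from scipy.optimize import least_squares
w=[]
def can(p):
    x,y,t=p;R=np.array([[np.cos(t),-np.sin(t)],[np.sin(t),np.cos(t)]])
    P=np.array([[-50,0,176],[50,0,176],[-138,0,125]])/1000
    P[:,:2]=P[:,:2]@R.T+[x,y];return P
oS=np.array([(246.5,180),(270,182.5),(227,184)]);oT=np.array([(221.5,189.5),(242,183.5),(200.5,208.5)])
g=lambda p:np.r_[(proj(S,can(p))-oS).ravel(),(proj(T,can(p))-oT).ravel()]
s=least_squares(g,[.5,.04,0]);print(s.x[:2],np.degrees(s.x[2]),s.fun)
E
```

```text
[ 0.5449 -0.0583  0.022 ] [ 0.7294 -0.1111  0.022 ] [0.5894 0.0859 0.022 ]
[ 0.555  -0.0675  0.022 ] [ 0.7347 -0.1153  0.022 ]
(array([0.6053, 0.022 , 0.0516]), [np.float64(0.0008573091340418666), np.float64(0.000857309134041819)]) [0.5946 0.0065 0.067 ] [0.6099 0.0046 0.067 ]
[0.5104 0.0443] 0.8474911110124773 [-0.7778 -2.6044  1.4036  0.2492 -2.1769 -0.4498 -0.419   0.164   3.8875
 -2.5788 -1.4778  1.5045]
```

```bash
python3 - <<'E'
from h import *
from scipy.spatial.transform import Rotation as Ro
np.set_printoptions(precision=4,suppress=True)
s=r.get_state();M=Ro.from_euler('xyz',s["eef_rot"],degrees=True).as_matrix();print(M)
K,D,rv,tv=cam("wrist");R=cv2.Rodrigues(rv)[0];print(R.T);print(M.T@(-R.T@tv.ravel()-s["tcp_pos"]))
print("cam in tool",M.T@R.T)
E
```

```text
[[-0.0003 -0.2945 -0.9557]
 [-0.0015 -0.9557  0.2945]
 [-1.      0.0015 -0.0002]]
[[-0.2947 -0.9097 -0.2927]
 [-0.9556  0.2813  0.0877]
 [ 0.0026  0.3055 -0.9522]]
[-0.158  -0.001  -0.0829]
cam in tool [[-0.0011 -0.3057  0.9521]
 [ 1.     -0.0005  0.001 ]
 [ 0.0002  0.9521  0.3057]]
```

Emit:
carry_out:
  moves:
    - [20,-43,10,0,0,-0.14,100]
    - [40,-86,20,0,0,-0.28,100]
    - [60,-129,30,0,0,-0.42,100]
    - [80,-172,40,0,0,-0.56,100]
    - [100,-215,50,0,0,-0.7,100]

```text
time_s: 0.6
tcp_pos: [0.2991, 0.4281, 0.2766]
eef_rot: [125.7, 90.0, -111.8]
contact_force: [1.0, 0.1, 0.6]
gripper_width: 0.0877
```

Emit:
carry_out:
  moves:
    - [20,-43,10,0,0,-0.14,100]
    - [40,-86,20,0,0,-0.28,100]
    - [60,-129,24,0,0,-0.42,100]
    - [80,-172,24,0,0,-0.56,100]
    - [100,-215,24,0,0,-0.7,100]

```text
time_s: 1.1
tcp_pos: [0.3989, 0.2132, 0.3008]
eef_rot: [-20.2, 90.0, 62.1]
contact_force: [0.6, -0.2, -0.2]
gripper_width: 0.0878
```

Emit:
carry_out:
  moves:
    - [20,-43,0,0,0,-0.14,100]
    - [40,-86,0,0,0,-0.28,100]
    - [60,-129,0,0,0,-0.42,100]
    - [71,-170,0,0,0,-0.56,100]
    - [71,-170,0,0,0,-0.7,100]

```text
time_s: 1.6
tcp_pos: [0.4701, 0.041, 0.3001]
eef_rot: [-178.8, 89.9, -136.8]
contact_force: [-0.9, 0.7, -0.2]
gripper_width: 0.0878
```

Emit:
carry_out:
  moves:
    - [0,0,0,0,0,-0.14,100]
    - [0,0,0,0,0,-0.28,100]
    - [0,0,0,0,0,-0.42,100]
    - [0,0,0,0,0,-0.56,100]
    - [0,0,0,0,0,-0.66,100]

```text
time_s: 2.1
tcp_pos: [0.4694, 0.0449, 0.3003]
eef_rot: [-177.6, 90.0, -173.2]
contact_force: [-0.5, 1.4, -0.1]
gripper_width: 0.0876
```

```bash
cat >> h.py <<'E'
def shot(name):
    c=cam("wrist");im=r.capture("wrist");cv2.imwrite(f"pics/{name}.png",im);np.savez(f"pics/{name}.npz",*c);return c,im
def load(name):
    z=np.load(f"pics/{name}.npz");return [z[k] for k in z.files]
E
python3 - <<'E'
from h import *
c,im=shot("w1");s=r.get_state();print(s["joints"],s["tcp_pos"])
o=cv2.resize(im,(768,576))
for i in range(0,512,50):cv2.putText(o,str(i),(int(i*1.5),10),0,.35,(0,0,255))
for i in range(0,384,50):cv2.putText(o,str(i),(0,int(i*1.5)+4),0,.35,(0,0,255))
cv2.imwrite("pics/w1v.png",o)
E
```

```text
[ 2.94593003e+01 -1.54354115e+00 -1.67801725e+01 -1.54866310e-02
 -7.47971871e+01 -1.15306513e+02] [0.46943356 0.04498477 0.30025386]
```

View pics/w1v.png

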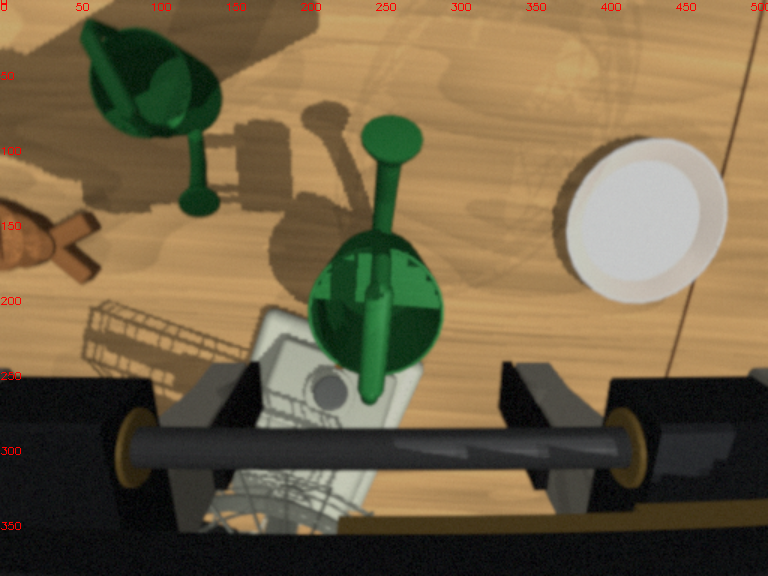

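The wrist view shows the big can, with its bar running from view (377,290) to (370,400). The button is at view (330,391) and the saucer at about (645,221).

```bash
python3 - <<'E'
from h import *
np.set_printoptions(precision=4,suppress=True)
im=cv2.imread("pics/w1.png");c=load("w1");v=lambda x,y:(x/1.5,y/1.5)
a,b=onz(c,v(378,289),.1785),onz(c,v(369.5,402),.1785)
print("bar",a,b,(a+b)/2,np.linalg.norm(b-a),np.degrees(np.arctan2(b[1]-a[1],b[0]-a[0])))
print("rose",onz(c,v(392,140),.13))
hs=cv2.cvtColor(im,cv2.COLOR_BGR2HSV);g=cv2.inRange(hs,(45,80,20),(85,255,255));
# rim ellipse extremes
for u in((308,308),(442,308),(375,375)):print("rim",onz(c,v(*u),.118))
m=cv2.inRange(hs,(0,0,120),(180,60,255));m[:, :360]=0;m[220:]=0
k,l,st,ce=cv2.connectedComponentsWithStats(m);i=1+np.argmax(st[1:,4])
ct=cv2.findContours((l==i).astype('uint8'),0,1)[0][0].reshape(-1,2)
P=np.array([onz(c,p,.018) for p in ct])[:,:2]
(x,y),rad=cv2.minEnclosingCircle(P.astype(np.float32));print("saucer rim",x,y,rad,st[i])
m2=cv2.inRange(hs,(0,0,195),(180,25,255));m2[:, :360]=0;m2[220:]=0
ct=max(cv2.findContours(m2,0,1)[0],key=cv2.contourArea).reshape(-1,2)
P=np.array([onz(c,p,.005) for p in ct])[:,:2];print("floor",cv2.minEnclosingCircle(P.astype(np.float32)))
print("button",onz(c,v(330,392),.067))
q=[onz(c,v(*u),.022)for u in((263,310),(424,366))];print(q,np.degrees(np.arctan2(*(q[1]-q[0])[1::-1])))
E
```

```text
bar [0.4682 0.0442 0.1785] [0.5459 0.0445 0.1785] [0.507  0.0444 0.1785] 0.07774200021576702 0.18556142103594267
rose [0.3803 0.0465 0.13  ]
rim [ 0.5045 -0.006   0.118 ]
rim [0.4968 0.0943 0.118 ]
rim [0.556  0.0482 0.118 ]
saucer rim 0.43179675936698914 0.29295071959495544 0.07834482192993164 [ 377   92  108  110 9299]
floor ((0.4333716034889221, 0.3006400763988495), 0.07757121324539185)
button [0.6017 0.0097 0.067 ]
[array([ 0.543 , -0.0623,  0.022 ]), array([0.5899, 0.0988, 0.022 ])] 73.77258407101823
```

Emit:
carry_out:
  moves:
    - [30,-1,-15,0,0,-0.08,100]
    - [38,-1,-50,0,0,-0.08,100]
    - [38,-1,-90,0,0,-0.08,100]
    - [38,-1,-125,0,0,-0.08,100]
    - [38,-1,-147,0,0,-0.08,100]
  squeeze: 25

```text
time_s: 2.65
tcp_pos: [0.5062, 0.0435, 0.1506]
eef_rot: [-163.6, 89.8, -163.3]
contact_force: [0.2, -0.2, -0.1]
gripper_width: 0.0875
```

Emit:
carry_out:
  moves:
    - [0,0,0,0,0,0,50]
    - [0,0,0,0,0,0,30]
    - [0,0,0,0,0,0,10]
    - [0,0,0,0,0,0,0]
    - [0,0,0,0,0,0,0]
  squeeze: 25

```text
time_s: 3.15
tcp_pos: [0.5082, 0.0443, 0.1547]
eef_rot: [25.0, 89.9, 25.2]
contact_force: [-0.4, -0.1, 0.6]
gripper_width: 0.0529
```

Emit:
carry_out:
  moves:
    - [0,0,0,0,0,0,0]
    - [0,0,0,0,0,0,0]
    - [0,0,0,0,0,0,0]
    - [0,0,0,0,0,0,0]
    - [0,0,0,0,0,0,0]

```text
time_s: 3.65
tcp_pos: [0.5077, 0.044, 0.1536]
eef_rot: [-118.8, 90.0, -118.6]
contact_force: [-0.3, 1.1, 1.0]
gripper_width: 0.0178
```

Emit:
carry_out:
  moves:
    - [0,0,0,0,0,0,0]
    - [0,0,3,0,0,0,0]
    - [0,0,8,0,0,0,0]
    - [0,0,16,0,0,0,0]
    - [0,0,25,0,0,0,0]

```text
time_s: 4.15
tcp_pos: [0.5076, 0.044, 0.1792]
eef_rot: [-161.5, 90.0, -161.3]
contact_force: [-0.1, 0.5, -2.6]
gripper_width: 0.0176
```

Emit:
carry_out:
  moves:
    - [-8,8,15,0,0,0,0]
    - [-23,25,35,0,0,0,0]
    - [-42,45,50,0,0,0,0]
    - [-60,65,60,0,0,0,0]
    - [-68,76,60,0,0,0,0]

```text
time_s: 4.65
tcp_pos: [0.4394, 0.1214, 0.2411]
eef_rot: [37.8, 89.8, 38.0]
contact_force: [1.5, 1.1, -3.9]
gripper_width: 0.018
```

```bash
python3 - <<'E'
from h import *
c,im=shot("w2");s=r.get_state();print(s["tcp_pos"],s["contact_force"],s["moment"],s["gripper_width"])
a=r.capture("scene");cv2.imwrite("pics/s2.png",a)
o=np.hstack([grid(im,230,60,282,250,2,20),grid(a,220,130,70,125,4)[:500]])
cv2.imwrite("pics/w2v.png",o[:,:800]);print(o.shape)
E
```

```text
[0.43864995 0.12207225 0.24041256] [-1.72044141  0.33086237 -3.62757137] [ 0.03555228  0.64536205 -0.01016294] 0.017700370052269317
(500, 844, 3)
```

View pics/w2v.png

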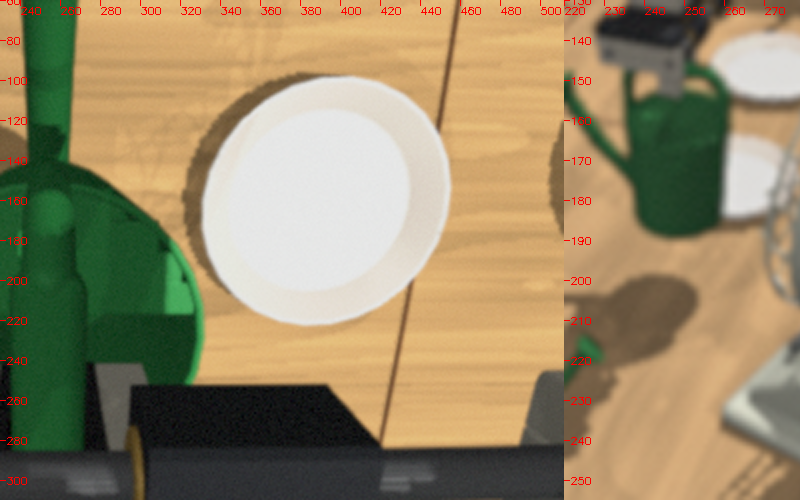

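```bash
python3 - <<'E'
from h import *
from scipy.optimize import least_squares
im=cv2.imread("pics/w2.png");c=load("w2")
hs=cv2.cvtColor(im,cv2.COLOR_BGR2HSV)
def fit(S,V,z):
    m=cv2.inRange(hs,(0,0,V),(180,S,255));m[:,:320]=0;m[235:]=0
    ct=max(cv2.findContours(m,0,1)[0],key=cv2.contourArea).reshape(-1,2)
    P=np.array([onz(c,p,z) for p in ct])[:,:2]
    s=least_squares(lambda q:np.hypot(*(P-q[:2]).T)-q[2],[.43,.29,.07],loss='soft_l1',f_scale=.001);print(S,V,z,s.x,np.std(s.fun),len(ct))
fit(60,120,.018);fit(70,140,.018)
h=im[160,380:460];print(hs[160,400:460:4].tolist())
fit(12,215,.005);fit(15,205,.005)
x=[onz(c,p,.005) for p in((343,160),(435,152),(392,114),(387,206))];print(np.round(x,4))
# can rim/handle
print("handle",onz(c,(230+55/2,60+210/2),.178+.085))
E
```

```text
60 120 0.018 [0.43013605 0.29315334 0.07697479] 0.00041121559599146623 353
70 140 0.018 [0.43023172 0.29317615 0.07721176] 0.0004016029921209959 352
[[60, 1, 231], [60, 1, 231], [60, 1, 232], [90, 1, 231], [120, 1, 230], [90, 1, 231], [60, 1, 231], [90, 1, 231], [90, 1, 229], [17, 24, 220], [17, 24, 219], [17, 24, 221], [16, 24, 220], [19, 9, 228], [17, 116, 217]]
12 215 0.005 [0.43263167 0.29899224 0.07682553] 0.009047101693179384 787
15 205 0.005 [0.4326684  0.2984189  0.07692891] 0.008862509206915923 758
[[0.429  0.2348 0.005 ]
 [0.4178 0.3515 0.005 ]
 [0.3722 0.2901 0.005 ]
 [0.4898 0.2988 0.005 ]]
handle [0.38378079 0.12371901 0.263     ]
```

Emit:
carry_out:
  moves:
    - [-1,12,0,0,0,0,0]
    - [-3,40,0,0,0,0,0]
    - [-5,80,0,0,0,0,0]
    - [-7,120,0,0,0,0,0]
    - [-8,152,0,0,0,0,0]

```text
time_s: 5.25
tcp_pos: [0.4319, 0.2741, 0.2386]
eef_rot: [22.2, 90.0, 22.4]
contact_force: [1.2, -0.2, -2.6]
gripper_width: 0.0176
```

Emit:
carry_out:
  moves:
    - [0,15,0,0,0,0,0]
    - [0,19,-5,0,0,0,0]
    - [0,19,-20,0,0,0,0]
    - [0,19,-40,0,0,0,0]
    - [0,19,-55,0,0,0,0]

```text
time_s: 5.75
tcp_pos: [0.4315, 0.2898, 0.1822]
eef_rot: [-134.2, 89.9, -134.1]
contact_force: [1.4, -0.2, -3.6]
gripper_width: 0.0177
```

```bash
python3 - <<'E'
from h import *
s=r.get_state();print(s["tcp_pos"],s["contact_force"],s["eef_rot"])
a=r.capture("scene");b=r.capture("side");cv2.imwrite("pics/s3.png",a);cv2.imwrite("pics/t3.png",b)
o=np.hstack([grid(a,215,110,100,125,4),grid(b,130,120,100,125,4)]);cv2.imwrite("pics/s3v.png",o)
E
```

```text
[0.43149498 0.2897593  0.18215038] [ 1.42017728 -0.15674251 -3.56404774] [-134.22025624   89.90880043 -134.12420283]
```

View pics/s3v.png

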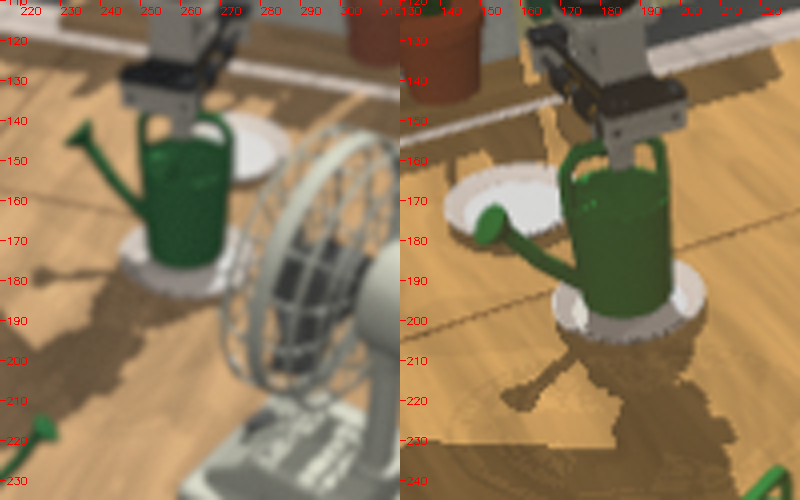

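The can hangs upright over the saucer, about 24 mm up. I'll lower it slowly.

Emit:
carry_out:
  moves:
    - [0,2,-5,0,0,0,0]
    - [0,3,-10,0,0,0,0]
    - [0,3,-14,0,0,0,0]
    - [0,3,-17,0,0,0,0]
    - [0,3,-19,0,0,0,0]

```text
time_s: 6.35
tcp_pos: [0.4317, 0.294, 0.1645]
eef_rot: [44.6, 90.0, 44.7]
contact_force: [-0.2, -0.5, -3.9]
gripper_width: 0.018
```

Emit:
carry_out:
  moves:
    - [0,0,-1,0,0,0,0]
    - [0,0,-2,0,0,0,0]
    - [0,0,-3,0,0,0,0]
    - [0,0,-3.5,0,0,0,0]
    - [0,0,-3.5,0,0,0,0]

```text
time_s: 6.85
tcp_pos: [0.4317, 0.294, 0.161]
eef_rot: [-117.5, 90.0, -117.4]
contact_force: [0.2, 0.3, -3.9]
gripper_width: 0.0179
```

Emit:
carry_out:
  moves:
    - [0,0,-0.5,0,0,0,0]
    - [0,0,-1,0,0,0,0]
    - [0,0,-1.5,0,0,0,0]
    - [0,0,-1.5,0,0,0,0]
    - [0,0,-1.5,0,0,0,0]

```text
time_s: 7.35
tcp_pos: [0.4317, 0.2941, 0.1596]
eef_rot: [-127.1, 90.0, -126.9]
contact_force: [0.3, 0.4, -2.9]
gripper_width: 0.0178
```

Emit:
carry_out:
  moves:
    - [0,0,-0.5,0,0,0,0]
    - [0,0,-1,0,0,0,0]
    - [0,0,-1,0,0,0,0]
    - [0,0,-1,0,0,0,0]

```text
time_s: 7.75
tcp_pos: [0.4319, 0.2941, 0.1588]
eef_rot: [28.1, 90.0, 28.3]
contact_force: [0.3, -0.3, -1.1]
gripper_width: 0.0177
```

Emit:
carry_out:
  moves:
    - [0,0,-0.5,0,0,0,0]
    - [0,0,-1,0,0,0,0]
    - [0,0,-1,0,0,0,0]

```text
time_s: 8.05
tcp_pos: [0.4325, 0.2942, 0.1586]
eef_rot: [18.5, 89.9, 18.7]
contact_force: [1.2, -2.3, 5.6]
gripper_width: 0.0178
```

Emit:
carry_out:
  moves:
    - [0,0,0.5,0,0,0,5]
    - [0,0,0.5,0,0,0,30]
    - [0,0,0.5,0,0,0,55]
    - [0,0,0.5,0,0,0,70]
    - [0,0,0.5,0,0,0,70]

```text
time_s: 8.55
tcp_pos: [0.4316, 0.294, 0.1578]
eef_rot: [-142.4, 90.0, -142.2]
contact_force: [-0.4, 0.1, 0.1]
gripper_width: 0.0443
```

Emit:
carry_out:
  moves:
    - [0,0,0,0,0,0,70]
    - [0,0,10,0,0,0,70]
    - [0,0,30,0,0,0,70]
    - [0,0,60,0,0,0,70]
    - [0,0,100,0,0,0,70]

```text
time_s: 9.05
tcp_pos: [0.4311, 0.2933, 0.2586]
eef_rot: [-130.9, 89.8, -130.8]
contact_force: [0.4, 1.6, -0.3]
gripper_width: 0.0617
```

```bash
python3 - <<'E'
from h import *
c,im=shot("w4");s=r.get_state();print(s["tcp_pos"],s["joints"])
a=r.capture("scene");b=r.capture("side");cv2.imwrite("pics/s4.png",a);cv2.imwrite("pics/t4.png",b)
o=np.hstack([grid(im,140,40,200,250,2,20),cv2.resize(np.hstack([grid(a,225,125,60,80,3),grid(b,150,140,60,80,3)]),(400,500*240//360+ -13))[:500] if 0 else np.vstack([grid(a,225,125,80,62,5),grid(b,150,145,80,62,5)])[:500][:, :400] if 0 else np.zeros((500,1,3),np.uint8)])
t=np.vstack([grid(a,225,130,80,50,5),grid(b,150,145,80,60,5)])[:500]
t=np.vstack([t,np.zeros((500-len(t),400,3),np.uint8)])
cv2.imwrite("pics/w4v.png",np.hstack([o[:500,:400],t]))
E
```

```text
[0.43401834 0.29537535 0.26684289] [  55.803198      4.55574267  -14.87510024    0.18871663  -70.10649892
 -145.64527063]
```

View pics/w4v.png

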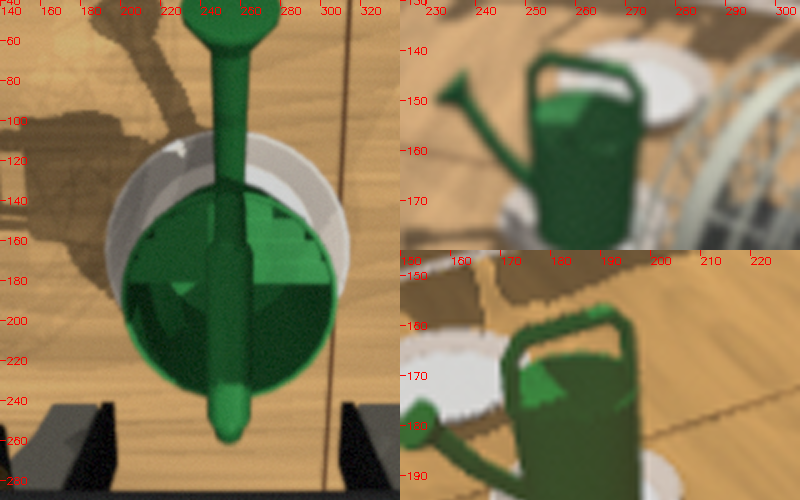

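```bash
python3 - <<'E'
from h import *
from scipy.spatial.transform import Rotation as Ro
np.set_printoptions(precision=4,suppress=True)
c=load("w4")
L,Rr,B=[onz(c,p,.123) for p in((140+120/2,185),(140+337/2,185),(140+230/2,40+397/2))];print("rim",L,Rr,B)
print("bar",onz(c,(140+230/2,40+240/2),.1835),onz(c,(140+229/2,40+442/2),.1835))
w=load("w1");v=lambda x,y:(x/1.5,y/1.5)
print("small rose",onz(w,v(199,202),.09),"small rim",onz(w,v(150,85),.085),"handle",onz(w,v(85,25),.13),onz(w,v(130,115),.13))
s=r.get_state();M=Ro.from_euler('xyz',s["eef_rot"],degrees=True)
f=np.radians(-16.2);t=np.radians(35);fx=np.array([np.cos(f),np.sin(f),0]);ez=np.array([0,0,1.])
n=-fx*np.sin(t)+ez*np.cos(t);z=fx*np.cos(t)+ez*np.sin(t);T=Ro.from_matrix(np.c_[-n,np.cross(z,-n),z])
print(s["tcp_pos"],"n",n,"rotvec",(T*M.inv()).as_rotvec())
b=np.array([.602,.010,.067]);print("appr60",b+.06*n)
E
```

```text
rim [0.4261 0.2428 0.123 ] [0.4258 0.3462 0.123 ] [0.4814 0.2955 0.123 ]
bar [0.391  0.295  0.1835] [0.4742 0.2949 0.1835]
small rose [ 0.4351 -0.0962  0.09  ] small rim [ 0.3528 -0.1324  0.085 ] handle [ 0.3232 -0.1525  0.13  ] [ 0.3762 -0.126   0.13  ]
[0.4328 0.2952 0.2617] n [-0.5508  0.16    0.8192] rotvec [-0.0894 -0.6022 -0.2784]
appr60 [0.569  0.0196 0.1161]
```

Emit:
carry_out:
  moves:
    - [10,-30,0,0,0,0,0]
    - [27,-75,0,0,0,0,0]
    - [43,-120,0,0,0,-0.05,0]
    - [58,-165,0,0,0,-0.1,0]
    - [68,-195,0,0,0,-0.16,0]

```text
time_s: 9.7
tcp_pos: [0.4997, 0.0965, 0.2579]
eef_rot: [-136.9, 90.0, -146.1]
contact_force: [-0.0, 1.0, -0.0]
gripper_width: 0.0272
```

Emit:
carry_out:
  moves:
    - [0,-12,-10,-0.018,-0.12,-0.024,0]
    - [0,-24,-30,-0.036,-0.24,-0.048,0]
    - [0,-36,-50,-0.054,-0.36,-0.072,0]
    - [0,-48,-70,-0.072,-0.48,-0.096,0]
    - [5,-60,-85,-0.09,-0.602,-0.12,0]

```text
time_s: 10.2
tcp_pos: [0.5152, 0.0155, 0.2124]
eef_rot: [6.0, 60.2, -7.7]
contact_force: [-5.3, -4.5, -5.8]
gripper_width: 0.0004
```

```bash
python3 - <<'E'
from h import *
from scipy.spatial.transform import Rotation as Ro
np.set_printoptions(precision=4,suppress=True)
c,im=shot("w5");s=r.get_state();print(s["tcp_pos"],s["contact_force"],s["gripper_width"],s["joints"])
M=Ro.from_euler('xyz',s["eef_rot"],degrees=True)
f=np.radians(-16.2);t=np.radians(35);fx=np.array([np.cos(f),np.sin(f),0]);ez=np.array([0,0,1.])
n=-fx*np.sin(t)+ez*np.cos(t);z=fx*np.cos(t)+ez*np.sin(t);T=Ro.from_matrix(np.c_[-n,np.cross(z,-n),z])
print("rot err",(T*M.inv()).as_rotvec(),"exp btn px",proj(c,[.602,.010,.067]),"tcp px",proj(c,s["tcp_pos"]))
cv2.imwrite("pics/w5v.png",grid(im,110,130,300,250,2,20))
E
```

```text
[0.5189 0.0148 0.2175] [ 1.3709 -0.8463  3.483 ] 0.0005541148101982388 [  30.1358  -10.7795  -58.115    46.7596  -24.9801 -173.469 ]
rot err [-0.0724 -0.067  -0.0658] exp btn px [[258.9162 183.7407]] tcp px [[252.7689 268.674 ]]
```

View pics/w5v.png

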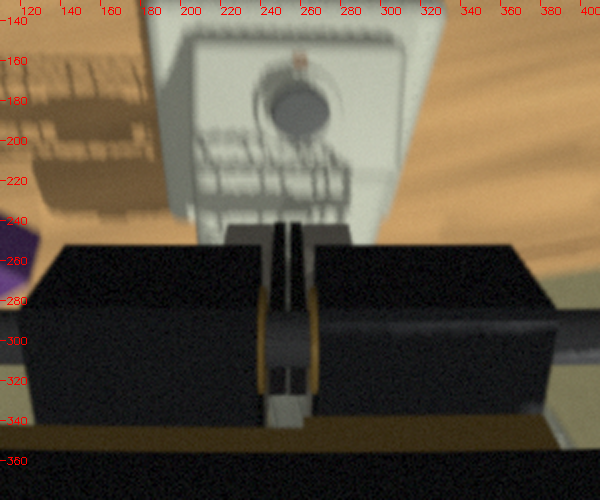

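```bash
python3 - <<'E'
from plant import r
print([d for d in dir(r) if not d.startswith('_')])
s=r.get_state();print(s["joints"],s["tcp_pos"],s["eef_rot"],s["qd"])
E
```

```text
['Unreachable', 'camera_params', 'capture', 'close_job', 'get_state', 'tcp_to_grasp']
[  30.1357598   -10.77954302  -58.11495375   46.75963412  -24.98008071
 -173.46901722] [0.51891395 0.01482956 0.21747351] [ 6.06354171 59.61078202 -7.31956613] [  3.65732194   1.62470458   1.0706945  -12.10572553  -8.51688797
  -0.61323386]
```

Emit:
carry_out:
  moves:
    - [-10,20,30,0.07,0.14,0.07,0]
    - [-10,40,50,0.1,0.25,0.1,0]
    - [-10,40,50,0.1,0.25,0.1,0]
    - [-10,40,50,0.1,0.25,0.1,0]

```text
time_s: 10.65
tcp_pos: [0.5061, 0.0566, 0.2636]
eef_rot: [23.5, 74.6, 14.4]
contact_force: [1.2, -1.3, -0.9]
gripper_width: 0.0009
```

```bash
python3 - <<'E'
from plant import r
s=r.get_state();print(s["joints"],s["tcp_pos"],s["eef_rot"],s["contact_force"],s["time_s"])
E
```

```text
[  32.15974736   -6.64518007  -30.37143092    5.93675702  -51.70087801
 -134.33607967] [0.50606268 0.05659401 0.26356003] [23.48244262 74.57406557 14.39181108] [ 1.15540855 -1.31000657 -0.86671648] 10.65
```

```bash
cat > kin.py <<'E'
import numpy as np
from scipy.spatial.transform import Rotation as Ro
from scipy.optimize import least_squares
D=[([89.3870,20.586,.6386,-.0156,-70.137,-16.508],[.19861,.64465,.22573],[96.716,89.914,-100.41]),
([29.4593,-1.5435,-16.7802,-.0155,-74.797,-115.3065],[.46943,.04498,.30025],[-177.6,90,-173.2]),
([55.8032,4.5557,-14.8751,.1887,-70.1065,-145.6453],[.43402,.29538,.26684],[-130.9,89.8,-130.8]),
([30.13576,-10.77954,-58.11495,46.75963,-24.98008,-173.46902],[.51891,.01483,.21747],[6.06354171,59.61078202,-7.31956613]),
([32.15975,-6.64518,-30.37143,5.93676,-51.70088,-134.33608],[.50606,.05659,.26356],[23.48244262,74.57406557,14.39181108])]
e=lambda ax,a:Ro.from_euler(ax,a,degrees=True)
def fk(q,k,s4=1,s6=1):
    q1,q2,q3,q4,q5,q6=q;a1,d,h,L2,L3,e2,dt,s5,o6=k
    A=e('z',q1);F=A*e('y',q2-q3)*e('x',s4*q4);W=F*e('y',-q5);T=W*e('x',s6*q6+o6)
    return A.apply([a1,d,h])+(A*e('y',q2)).apply([0,0,L2])+F.apply([L3,0,0])+(A*e('y',q2-q3)).apply([0,0,e2])+W.apply([dt,0,s5]),T
def res(k,s4,s6):
    o=[]
    for q,p,E in D:
        P,T=fk(q,k,s4,s6);o+=list((P-p)*1000)+list((T.inv()*e('xyz',E)).as_rotvec()*100)
    return o
def fit():
    best=None
    for s4 in(1,-1):
        for s6 in(1,-1):
            for o6 in(0,90,180,270):
                s=least_squares(res,[0,-.19,.3,.4,.4,0,.2,0,o6],args=(s4,s6),x_scale=[.1]*8+[50],max_nfev=300)
                if best is None or s.cost<best[0].cost:best=(s,s4,s6)
    return best
if __name__=="__main__":
    s,s4,s6=fit();np.set_printoptions(precision=4,suppress=True);print(s.cost,s4,s6,s.x);print(s.fun.reshape(-1,6))
    np.savez("k.npz",k=s.x,s4=s4,s6=s6)
E
python3 kin.py
```

```text
312.54621814926486 -1 -1 [  0.2244  -0.193   -0.0667   0.5615   0.1493   0.1185   0.2862   0.0432
 269.9739]
[[  1.1878  -1.308    7.4837   0.045    0.0002   0.0006]
 [ -2.2914  -2.6693 -16.7019  -0.393   -0.0643   0.0014]
 [  4.367    4.9284   2.5073   0.257    0.9405  -0.7554]
 [  1.1343  -4.8746  -4.098    0.0455  -0.      -0.    ]
 [ -4.6627   6.5491  10.8088   0.0455   0.       0.    ]]
```

```bash
cat > kin2.py <<'E'
from kin import *
def fk(q,k):
    q1,q2,q3,q4,q5,q6=q;a1,d,h,L2,L3,e2,dt,s5,L2x,fy,fz,wy=k
    A=e('z',q1);F=A*e('y',q2-q3)*e('x',-q4);W=F*e('y',-q5);T=W*e('x',-q6+270)
    return A.apply([a1,d,h])+(A*e('y',q2)).apply([L2x,0,L2])+F.apply([L3,fy,fz])+(A*e('y',q2-q3)).apply([0,0,e2])+W.apply([dt,wy,s5]),T
names="a1 d h L2 L3 e2 dt s5 L2x fy fz wy".split()
P0=[]
def res(k):
    o=[]
    for q,p,E in D:o+=list((fk(q,k)[0]-np.array(p))*1000)
    return np.r_[o,(np.array(k)-prior)/np.array(sg)]
prior=np.array([0,-.19,.2,.45,.45,0,.25,0,0,0,0,0]);sg=[.2,.3,.3,.3,.3,.2,.2,.1,.1,.2,.1,.2]
if __name__=="__main__":
    np.set_printoptions(precision=4,suppress=True);rng=np.random.default_rng(0);b=None
    for i in range(15):
        s=least_squares(res,prior+rng.normal(size=12)*.1,max_nfev=300)
        if b is None or s.cost<b.cost:b=s
    print(b.cost);print(dict(zip(names,np.round(b.x,4))));print(b.fun[:15].reshape(-1,3))
    np.save("k.npy",b.x)
E
python3 kin2.py
```

```text
0.7613175581966235
{'a1': np.float64(0.0012), 'd': np.float64(-0.0008), 'h': np.float64(0.1977), 'L2': np.float64(0.6014), 'L3': np.float64(0.4622), 'e2': np.float64(0.0001), 'dt': np.float64(0.3776), 's5': np.float64(-0.0002), 'L2x': np.float64(0.0002), 'fy': np.float64(-0.0955), 'fz': np.float64(0.0004), 'wy': np.float64(-0.0955)}
[[ 0.015  -0.0139 -0.0061]
 [ 0.0033 -0.011  -0.0283]
 [ 0.0232  0.0124  0.0298]
 [ 0.0036 -0.0072 -0.0055]
 [-0.0293  0.0342  0.0102]]
```

```bash
cat > ik.py <<'E'
from kin2 import *
k=np.load("k.npy")
lo=np.array([-176.03,-82.01,-58.28,-173.87,-174.79,-173.66]);hi=np.array([176.03,121.73,71.71,95.51,-.11,173.66])
def toolR(yaw,tilt,roll):
    return e('z',yaw)*e('y',-tilt)*Ro.from_matrix(np.array([[0,0,1],[0,1,0],[-1,0,0]]).T.T)*e('x',roll)
def ik(p,T):
    best=None
    for g in([30,0,-30,40,-50,0],[30,10,-20,-60,-60,0],[30,0,-40,0,-60,-100],[20,20,-20,0,-90,0],[10,0,-40,60,-60,100],[20,0,-20,-120,-60,0]):
        f=lambda q:np.r_[(fk(q,k)[0]-p)*100,(fk(q,k)[1].inv()*T).as_rotvec()*30]
        s=least_squares(f,np.clip(g,lo+1,hi-1),bounds=(lo,hi),x_scale=30,max_nfev=60)
        m=min(np.min(s.x-lo),np.min(hi-s.x))
        if s.cost<1e-6 and(best is None or m>best[0]):best=(m,s.x)
    return best
FO=np.array([.602,.010,.067])-e('z',-16.2).apply([-.069,0,.067])
def clear(p,T):  # gripper body box to guard cylinder, mm
    b=np.array([[-x,y,z] for x in np.linspace(.066,.25,9) for y in np.linspace(-.097,.097,13) for z in(-.039,0,.039)]+[[-.158,0,-.083]])
    w=e('z',16.2).apply(T.apply(b)+p-FO);ax=np.maximum(0,np.maximum(-.05-w[:,0],w[:,0]-.04))
    rd=np.maximum(0,np.hypot(w[:,1],w[:,2]-.265)-.115);d=np.hypot(ax,rd)*1000;return d[:-1].min(),d[-1]
if __name__=="__main__":
    np.set_printoptions(precision=1,suppress=True);B=np.array([.602,.010,.067])
    print(toolR(0,0,0).as_matrix())
    for tilt in(25,30,35):
        for yaw in(-16,-6,4,14):
            for roll in(0,180):
                T=toolR(yaw,tilt,roll);n=-T.apply([1,0,0])
                a=ik(B,T);c=ik(B+.05*n,T)
                print(tilt,yaw,roll,clear(B,T),a,c)
E
time python3 ik.py
```

```text
[[ 0.  0.  1.]
 [ 0.  1.  0.]
 [-1.  0.  0.]]
25 -16 0 (np.float64(13.35068555054659), np.float64(160.9963665833442)) None None
25 -16 180 (np.float64(13.35068555054659), np.float64(10.550190510433218)) None None
25 -6 0 (np.float64(10.754333506743958), np.float64(158.753051762334)) None None
25 -6 180 (np.float64(10.754333506743958), np.float64(10.683683946348214)) None None
25 4 0 (np.float64(2.338338203951171), np.float64(152.2634111819816)) None None
25 4 180 (np.float64(2.3383382039511775), np.float64(11.06986443729447)) None None
25 14 0 (np.float64(0.0), np.float64(141.72462928740464)) None (np.float64(11.828155916856723), array([  21.2,    6.5,  -46.5,   14.2,  -12.6, -110.4]))
25 14 180 (np.float64(0.0), np.float64(11.69699808447132)) None (np.float64(11.82815591674126), array([ 21.2,   6.5, -46.5,  14.2, -12.6,  69.6]))
30 -16 0 (np.float64(19.297051593721935), np.float64(169.8791893008547)) None None
30 -16 180 (np.float64(19.29705159372204), np.float64(26.11984810907611)) None None
30 -6 0 (np.float64(16.276540219949943), np.float64(167.49554012950813)) None None
30 -6 18
[... 379 characters left out ...]
6 0 (np.float64(25.76006514110961), np.float64(177.6176642163869)) None None
35 -16 180 (np.float64(25.76006514110961), np.float64(41.635319364527135)) None None
35 -6 0 (np.float64(21.998342629199563), np.float64(175.1664201764625)) None None
35 -6 180 (np.float64(21.99834262919957), np.float64(41.27771762702824)) None None
35 4 0 (np.float64(16.550579829798426), np.float64(168.39623773493227)) None None
35 4 180 (np.float64(16.550579829798426), np.float64(40.243218712501125)) None None
35 14 0 (np.float64(7.452207366980443), np.float64(158.22734667947032)) None None
35 14 180 (np.float64(7.452207366980433), np.float64(38.56325534698193)) None None
real	0m36.359s
user	0m36.127s
sys	0m0.097s
```

```bash
cat > srch.py <<'E'
from ik import *
np.set_printoptions(precision=1,suppress=True)
B=np.array([.602,.010,.067]);fi=e('z',16.2);m=3
def info(q):
    p,T=fk(q,k);x=fi.apply(T.apply([1,0,0]));y=fi.apply(T.apply([0,1,0]))
    return p,T,np.degrees(np.arctan2(x[0],-x[2])),np.degrees(np.arcsin(x[1])),np.degrees(np.arcsin(y[0])),np.degrees(np.arcsin(y[2]))
for off in(0,.05):
    rng=np.random.default_rng(1);out=[]
    def f(q,n=np.array([-.551,.16,.819])):
        p,T,t,s,r0,r2=info(q);return np.r_[(p-B-off*n)*500,max(0,25-t)*.3,max(0,t-45)*.3,max(0,abs(s)-15)*.3,np.hypot(r0,r2)*.02,(35-t)*.02,s*.02]
    for i in range(60):
        s=least_squares(f,rng.uniform(np.maximum(lo,[-60,-60,-58,-173,-120,-173])+m,np.minimum(hi,[90,90,40,95,-1,173])-m),bounds=(lo+m,hi-m),x_scale=30,max_nfev=80)
        out.append((s.cost,s.x))
    out.sort(key=lambda o:o[0]);seen=[]
    for c,q in out:
        if len(seen)>=6:break
        if any(np.abs(q-z).max()<8 for z in seen):continue
        seen.append(q);p,T,t,s,r0,r2=info(q);print(off,round(c,3),q,(p-B)*1000,"tilt %.0f side %.0f roll %.0f %.0f"%(t,s,r0,r2),np.array(clear(p,T)))
E
time python3 srch.py
```

```text
0 0.0 [ -17.5   12.8  -44.5 -167.8   -3.1   78.8] [-0.  0. -0.] tilt 36 side -0 roll 0 -0 [ 26.8 178.7]
0 0.002 [ -16.9   12.8  -42.2 -158.2   -3.1 -111.7] [ 0. -0. -0.] tilt 38 side 1 roll 0 -1 [29.6 50.6]
0 0.006 [ -16.    12.7  -40.4 -150.3   -3.1   58.9] [ 0.  0. -0.] tilt 40 side 2 roll -0 2 [ 31.8 184.2]
0 0.012 [ -14.8   12.6  -38.6 -142.4   -3.1   49.7] [ 0.  -0.1  0. ] tilt 41 side 3 roll -1 3 [ 33.9 186.3]
0 0.015 [ -13.9   12.6  -37.6 -137.5   -3.1 -134.8] [ 0. -0. -0.] tilt 42 side 4 roll 2 -3 [35.  62.8]
0 0.079 [ 20.3  15.5 -55.3  76.7 -25.  158.2] [0. 0. 0.] tilt 25 side -12 roll 5 -11 [ 13.1 159.2]
0.05 0.003 [ -17.6    5.7  -48.6 -170.9   -3.1   82. ] [-27.6   8.   40.9] tilt 39 side -0 roll 0 -0 [ 58.2 211.2]
0.05 0.06 [ 26.8   9.4 -55.3  62.3 -27.3 167.9] [-27.5   8.   41. ] tilt 25 side -10 roll 4 -9 [ 35.1 188.4]
0.05 0.06 [ 26.8   9.4 -55.3  62.3 -27.3 -12.1] [-27.5   8.   41. ] tilt 25 side -10 roll -4 9 [35.1 37.7]
0.05 0.144 [  26.4    9.2  -55.3   61.8  -26.5 -170.7] [-27.5   8.   41. ] tilt 25 side -9 roll -15 -16 [ 15.7 185.1]
0.05 0.164 [  20.5    5.7  -53.2   23.7   -3.1 -146.5] [-27.5   8.   41. ] tilt 24 side 15 roll -6 14 [ 32.6 185.6]
0.05 0.164 [ 20.5   5.7 -53.2  23.7  -3.1  33.5] [-27.5   8.   41. ] tilt 24 side 15 roll 6 -14 [32.6 34. ]
real	0m32.914s
user	0m32.021s
sys	0m0.207s
```

```bash
cat > plan.py <<'E'
from srch_f import *
E
cat > srch_f.py <<'E'
from ik import *
np.set_printoptions(precision=1,suppress=True)
B=np.array([.602,.010,.067]);fi=e('z',16.2);nb=np.array([-.551,.16,.819])
def info(q):
    p,T=fk(q,k);x=fi.apply(T.apply([1,0,0]));y=fi.apply(T.apply([0,1,0]))
    return p,T,np.degrees(np.arctan2(x[0],-x[2])),np.degrees(np.arcsin(x[1])),np.degrees(np.arcsin(y[0])),np.degrees(np.arcsin(y[2]))
def sol(P,tilt,q0,side=0):
    def f(q):
        p,T,t,s,r0,r2=info(q);return np.r_[(p-P)*500,(tilt-t)*.5,(s-side)*.5,r0*.3,r2*.3]
    return least_squares(f,q0,bounds=(lo+1,hi-1),x_scale=30,max_nfev=200)
E
python3 - <<'E'
from srch_f import *
for tilt in(42,45):
  for side in(0,6,10):
    q0=[-17,12,-40,-160,-10,70]
    for off in(0,.03,.06):
        s=sol(B+off*nb,tilt,q0,side);q0=s.x;p,T,t,sd,r0,r2=info(q0)
        print(tilt,side,off,round(s.cost,4),q0,"roll %.0f %.0f"%(r0,r2),np.array(clear(p,T)))
E
```

```text
42 0 0 0.0415 [ -18.8   14.3  -51.9 -172.9  -18.2   85.2] roll -0 0 [ 35.  187.5]
42 0 0.03 0.004 [ -18.5    9.5  -52.3 -172.9  -13.9   84.8] roll -0 0 [ 51.3 203.6]
42 0 0.06 0.0 [ -18.2    4.5  -51.3 -170.2   -7.9   81.8] roll 0 0 [ 68.6 220.8]
42 6 0 1.2228 [ -14.7   12.7  -38.4 -138.3   -4.7   47.2] roll -3 3 [ 35.5 188. ]
42 6 0.03 1.7211 [ -14.6    8.5  -40.5 -141.    -3.4   49.9] roll -2 2 [ 51.4 205.1]
42 6 0.06 2.8477 [ -14.6    4.2  -42.8 -145.2   -1.8   54.1] roll -1 2 [ 69.7 223.3]
42 10 0 3.9287 [ -11.9   12.5  -35.7 -125.5   -4.4   32.5] roll -5 5 [ 37.4 190.1]
42 10 0.03 5.2859 [ -11.7    8.4  -37.9 -127.9   -3.3   34.8] roll -4 4 [ 52.3 206.8]
42 10 0.06 7.5568 [ -11.7    4.2  -40.  -131.3   -1.9   38.2] roll -3 3 [ 70.1 225.2]
45 0 0 0.1116 [ -19.3   15.6  -54.4 -172.9  -25.    85.7] roll -1 1 [ 38.9 191.6]
45 0 0.03 0.0374 [ -19.1   10.5  -54.8 -172.9  -20.4   85.3] roll -0 0 [ 54.9 206.6]
45 0 0.06 0.0018 [ -18.7    5.4  -54.9 -172.9  -15.4   84.9] roll -0 0 [ 72.4 223.8]
45 6 0 1.1903 [ -20.8   14.6  -47.8 -155.4  -18.7   69.8] roll -3 3 [ 38.8 191.6]
45 6 0.03 1.1903 [ -17.3    8.9  -43.3 -144.1   -8.9   55.2] roll -3 3 [ 52.5 206.4]
45 6 0.06 1.4457 [ -12.9    4.1  -41.  -136.5   -1.9   44.3] roll -3 3 [ 70.2 224.6]
45 10 0 3.3021 [ -17.2   13.3  -40.  -135.2  -11.5   46.5] roll -5 5 [ 38.5 191.2]
45 10 0.03 3.4975 [ -10.1    8.3  -36.8 -122.1   -3.1   27.9] roll -5 5 [ 52.3 207.1]
45 10 0.06 4.5754 [  -9.7    4.1  -38.7 -124.1   -1.7   29.8] roll -5 4 [ 69.6 225.6]
```

```bash
cat > path.py <<'E'
from srch_f import *
from plant import r
def ikq(P,T,q0):
    f=lambda q:np.r_[(fk(q,k)[0]-P)*500,(fk(q,k)[1].inv()*T).as_rotvec()*60]
    s=least_squares(f,q0,bounds=(lo+.5,hi-.5),x_scale=30);return s.x,s.cost
qp=sol(B,45,[-20.8,14.6,-47.8,-155.4,-18.7,69.8],6).x
p,Tp,*_=info(qp);q=qp
print(info(qp)[2:])
for o in(0,.02,.04,.06,.08):
    q,c=ikq(B+o*nb,Tp,q);print(o,q,round(c,5))
    if o==.06:qa=q
np.save("qa.npy",qa);np.save("qp.npy",qp)
qs=r.get_state()["joints"]
N=36
for mid in([10,-12,-30,-75,-45,-30],[5,-18,-20,-80,-50,-20]):
    print("mid",mid);P=[]
    for i in range(N+1):
        u=i/N;P.append((1-u)**2*qs+2*u*(1-u)*(2*np.array(mid)-(qs+qa)/2)+u*u*qa)
    P=np.array(P);print("max step",np.abs(np.diff(P,axis=0)).max(0))
    pr=None
    for i in range(0,N+1,3):
        a,T=fk(P[i],k);x=T.apply([1,0,0]);print(i,P[i],np.round(a,3),"x",np.round(x,2),np.array(clear(a,T)),end=' ')
        if i:print("step",np.linalg.norm(a-pr[0])*1000/3,np.degrees((T*pr[1].inv()).magnitude())/3)
        else:print()
        pr=(a,T)
E
python3 path.py
```

```text
(np.float64(44.99999991021152), np.float64(4.414079078850106), np.float64(-3.119680087593053), np.float64(3.1196796895034757))
0 [ -20.8   14.6  -47.8 -155.4  -18.7   69.8] 0.0
0.02 [ -19.2   10.9  -45.6 -149.6  -13.    62.4] 0.0
0.04 [ -13.2    7.   -39.8 -135.    -3.    42.9] 0.03058
0.06 [ -13.1    4.2  -41.2 -137.3   -1.9   45.1] 0.9588
0.08 [ -13.1    1.3  -42.6 -140.4   -0.6   48.1] 3.15038
mid [10, -12, -30, -75, -45, -30]
max step [1.3 1.5 0.9 5.  3.3 6.6]
0 [  32.2   -6.6  -30.4    5.9  -51.7 -134.3] [0.5 0.1 0.3] x [ 0.3  0.1 -1. ] [ 88.5 240.9] 
3 [  28.5   -9.   -29.5   -8.8  -53.1 -114.9] [0.5 0.1 0.2] x [ 0.2  0.2 -0.9] [125.8 280.1] step 20.868651237353088 4.312023318535874
6 [ 24.9 -10.8 -29.  -23.1 -53.5 -96.3] [0.4 0.1 0.2] x [ 0.2  0.4 -0.9] [159.2 314.4] step 19.91460663541716 4.415169146025291
9 [ 21.2 -12.  -28.7 -36.9 -52.9 -78.5] [0.4 0.2 0.2] x [ 0.2  0.6 -0.8] [182.5 339.4] step 19.073694410947002 4.36245780424053
12 [ 17.5 -12.6 -28.8 -50.1 -51.3 -61.5] [0.4 0.2 0.3] x [ 0.3  0.7 -0.7] [191.8 352.2] step 17.933641180946637 4.189098975842888
15 [ 13.8 -12.6 
[... 2082 characters left out ...]
70924927 3.780915589951542
24 [  -2.   -14.3  -23.6 -102.3  -39.1    7.2] [0.6 0.3 0.5] x [0.8 0.6 0. ] [143.7 228.2] step 20.61473262414493 3.6831537616298835
27 [  -5.2  -11.1  -26.6 -112.2  -31.8   18.7] [0.6 0.2 0.5] x [ 0.9  0.4 -0. ] [ 76.  180.1] step 28.18912574607559 4.099298845377938
30 [  -8.1   -6.9  -30.6 -121.4  -23.1   28.9] [0.7 0.1 0.4] x [ 1.   0.2 -0.2] [ 15.5 153. ] step 37.94137481852756 4.939977278674885
33 [ -10.7   -1.9  -35.5 -129.8  -13.1   37.7] [0.6 0.1 0.3] x [ 0.9  0.  -0.4] [ 11.  166.5] step 48.166999976487084 6.023353657989179
36 [ -13.1    4.2  -41.2 -137.3   -1.9   45.1] [0.6 0.  0.1] x [ 0.7 -0.1 -0.7] [ 70.2 224.5] step 57.75253696502588 7.210748475081921
```

```bash
cat > path2.py <<'E'
from srch_f import *
from plant import r
qp=np.load("qp.npy")
def pos(P,q0):
    q0=np.array(q0,float);f=lambda v:(fk(np.r_[v,q0[3:]],k)[0]-P)*500
    s=least_squares(f,q0[:3]);return np.r_[s.x,q0[3:]]
pts=np.array([[-x,y,z] for x in np.linspace(.066,.25,7) for y in np.linspace(-.097,.097,7) for z in(-.039,.039)]+[[-.158,0,-.083],[-.158,0,-.11],[0,0,0],[-.03,.02,0],[-.03,-.02,0]])
def cl(q):
    a,T=fk(q,k);w=T.apply(pts)+a
    g=fi.apply(w-FO);ax=np.maximum(0,np.maximum(-.05-g[:,0],g[:,0]-.04));rd=np.maximum(0,np.hypot(g[:,1],g[:,2]-.265)-.115)
    G=np.hypot(ax,rd).min()
    h=np.maximum(0,np.hypot(*(w[:,:2]-[.43,.294]).T)-.055);h[w[:,0]<.38]=np.minimum(h[w[:,0]<.38],np.maximum(0,np.abs(w[w[:,0]<.38][:,1]-.294)-.025));C=np.hypot(h,np.maximum(0,w[:,2]-.19)).min()
    return G*1000,C*1000,w[:,2].min()*1000
def bez(qs,mid,qa,N):
    u=np.linspace(0,1,N+1)[:,None];return (1-u)**2*qs+2*u*(1-u)*(2*np.array(mid)-(qs+qa)/2)+u*u*qa
if __name__=="__main__":
    B0=B
    for o in(.02,.045,.07):
        q=pos(B0+o*nb,qp);i=info(q);print(o,q,"tilt %.1f side %.1f"%i[2:4],np.array(cl(q)))
    qa=q;qs=r.get_state()["joints"];np.save("qa.npy",qa)
    rng=np.random.default_rng(0);best=(-1,)
    for t in range(150):
        mid=np.array([8,-14,-30,-75,-42,-28])+rng.uniform(-1,1,6)*[14,10,12,8,12,8]
        c=np.array([cl(q) for q in bez(qs,mid,qa,14)[1:-1]]);m=min(c[:,0].min(),c[:,1].min(),c[:,2].min()/2)
        if m>best[0]:best=(m,mid)
    mid=np.round(best[1]);print(best);np.save("mid.npy",mid)
    P=bez(qs,mid,qa,30);print(np.abs(np.diff(P,axis=0)).max(0))
    for i in range(0,31,3):print(i,P[i],np.round(fk(P[i],k)[0]*1000),np.array(cl(P[i])))
E
python3 path2.py
```

```text
0.02 [ -20.9   11.8  -49.3 -155.4  -18.7   69.8] tilt 46.3 side 4.3 [49.4 97.8 83.4]
0.045 [ -21.     8.2  -51.  -155.4  -18.7   69.8] tilt 48.2 side 4.1 [ 64.3  95.2 103.9]
0.07 [ -21.2    4.5  -52.7 -155.4  -18.7   69.8] tilt 50.2 side 3.9 [ 64.5  93.4 124.3]
(np.float64(65.37294513880892), array([ -5.7, -14.3, -37.6, -67.5, -32.5, -20.6]))
[3.3 2.  1.2 6.4 1.5 8.3]
0 [  32.2   -6.6  -30.4    5.9  -51.7 -134.3] [506.  57. 264.] [ 88.5 164.3 263.6]
3 [  22.7  -10.2  -31.3   -7.4  -47.3 -109.9] [481.  34. 251.] [ 92.6 182.4 251.4]
6 [ 14.1 -12.7 -32.6 -21.4 -43.1 -86.3] [465.  30. 243.] [100.6 191.5 242.5]
9 [  6.5 -14.2 -34.1 -36.  -39.1 -63.6] [459.  37. 237.] [107.5 187.3 231.6]
12 [ -0.2 -14.6 -35.9 -51.2 -35.4 -41.9] [463.  48. 234.] [112.3 170.6 219.8]
15 [ -6. -14. -38. -67. -32. -21.] [476.  59. 231.] [114.1 145.3 213.2]
18 [-10.9 -12.4 -40.4 -83.4 -28.8  -1. ] [495.  66. 227.] [112.7 118.  203.5]
21 [ -14.8   -9.7  -43.  -100.5  -25.9   18. ] [517.  66. 218.] [107.5  97.1 187. ]
24 [ -17.9   -6.   -46.  -118.2  -23.2   36.2] [539.  58. 201.] [ 92.7  91.4 173.6]
27 [ -20.    -1.3  -49.2 -136.5  -20.8   53.5] [557.  43. 171.] [ 71.7  92.3 159.6]
30 [ -21.2    4.5  -52.7 -155.4  -18.7   69.8] [563.  21. 124.] [ 64.5  93.4 124.3]
```

```bash
python3 - <<'E'
from path2 import *
qs=r.get_state()["joints"];P=bez(qs,np.load("mid.npy"),np.load("qa.npy"),30);np.save("P.npy",P)
for i in range(0,30,5):
    a,T=fk(P[i],k);rows=[]
    for j in range(i+1,i+6):
        b,S=fk(P[j],k);rows.append([float(x) for x in np.round((b-a)*1000,0)]+[round(float(x),3) for x in (S*T.inv()).as_rotvec()]+[0])
    print(i,rows,round((S*T.inv()).magnitude(),2))
E
```

```text
0 [[-9.0, -10.0, -4.0, 0.046, -0.015, 0.053, 0], [-17.0, -18.0, -8.0, 0.089, -0.04, 0.104, 0], [-25.0, -23.0, -12.0, 0.128, -0.074, 0.151, 0], [-31.0, -26.0, -16.0, 0.163, -0.115, 0.195, 0], [-37.0, -27.0, -18.0, 0.193, -0.162, 0.236, 0]] 0.35
5 [[-4.0, 0.0, -3.0, 0.028, -0.052, 0.033, 0], [-8.0, 2.0, -5.0, 0.051, -0.108, 0.061, 0], [-9.0, 4.0, -7.0, 0.07, -0.167, 0.083, 0], [-10.0, 7.0, -8.0, 0.083, -0.227, 0.1, 0], [-10.0, 11.0, -9.0, 0.091, -0.288, 0.111, 0]] 0.32
10 [[1.0, 4.0, -1.0, 0.006, -0.06, 0.004, 0], [4.0, 8.0, -2.0, 0.008, -0.118, 0.001, 0], [7.0, 12.0, -3.0, 0.006, -0.174, -0.007, 0], [12.0, 16.0, -4.0, 0.0, -0.226, -0.02, 0], [17.0, 19.0, -4.0, -0.009, -0.274, -0.039, 0]] 0.28
15 [[6.0, 3.0, -1.0, -0.009, -0.043, -0.024, 0], [12.0, 5.0, -2.0, -0.02, -0.08, -0.053, 0], [19.0, 7.0, -4.0, -0.033, -0.11, -0.086, 0], [26.0, 8.0, -6.0, -0.047, -0.134, -0.122, 0], [34.0, 8.0, -9.0, -0.061, -0.151, -0.161, 0]] 0.23
20 [[8.0, -1.0, -4.0, -0.013, -0.009, -0.042, 0], [15.0, -3.0, -8.0, -0.025, -0.011, -0.085, 0], [22.0, -5.0, -14.0, -0.036, -0.006, -0.13, 0], [30.0, -9.0, -21.0, -0.046, 0.008, -0.176, 0], [36.0, -13.0, -29.0, -0.055, 0.029, -0.222, 0]] 0.23
25 [[6.0, -5.0, -10.0, -0.005, 0.028, -0.046, 0], [11.0, -11.0, -22.0, -0.008, 0.063, -0.091, 0], [15.0, -18.0, -35.0, -0.008, 0.105, -0.136, 0], [17.0, -25.0, -51.0, -0.006, 0.154, -0.179, 0], [18.0, -32.0, -68.0, -0.002, 0.209, -0.221, 0]] 0.3
```

Emit:
carry_out:
  moves:
    - [-9,-10,-4,0.046,-0.015,0.053,0]
    - [-17,-18,-8,0.089,-0.04,0.104,0]
    - [-25,-23,-12,0.128,-0.074,0.151,0]
    - [-31,-26,-16,0.163,-0.115,0.195,0]
    - [-37,-27,-18,0.193,-0.162,0.236,0]

```text
time_s: 11.15
tcp_pos: [0.4669, 0.026, 0.2424]
eef_rot: [37.3, 61.2, 40.7]
contact_force: [-0.1, -0.6, 0.3]
gripper_width: 0.0003
```

Emit:
carry_out:
  moves:
    - [-4,0,-3,0.028,-0.052,0.033,0]
    - [-8,2,-5,0.051,-0.108,0.061,0]
    - [-9,4,-7,0.07,-0.167,0.083,0]
    - [-10,7,-8,0.083,-0.227,0.1,0]
    - [-10,11,-9,0.091,-0.288,0.111,0]

```text
time_s: 11.65
tcp_pos: [0.4572, 0.0372, 0.2337]
eef_rot: [26.4, 45.1, 38.3]
contact_force: [-0.5, -0.4, 0.1]
gripper_width: 0.0007
```

```bash
python3 - <<'E'
from path2 import *
s=r.get_state();q=s["joints"];P=np.load("P.npy");print(q,P[10],s["time_s"]);print(s["tcp_pos"]*1000,fk(P[10],k)[0]*1000)
E
```

```text
[  4.  -14.7 -35.1 -40.8 -37.4 -56.3] [  4.2 -14.4 -34.7 -41.  -37.9 -56.3] 11.65
[457.2  37.2 233.7] [459.3  40.3 235.7]
```

Tracking the plan well. I'll go on.

Emit:
carry_out:
  moves:
    - [2,5,0,0.006,-0.06,0.004,0]
    - [5,10,0,0.008,-0.118,0.001,0]
    - [9,14,-1,0.006,-0.174,-0.007,0]
    - [14,19,-2,0,-0.226,-0.02,0]
    - [19,22,-2,-0.009,-0.274,-0.039,0]

```text
time_s: 12.15
tcp_pos: [0.4763, 0.0593, 0.2315]
eef_rot: [14.8, 32.3, 28.6]
contact_force: [-1.0, 0.0, -0.7]
gripper_width: 0.0009
```

Emit:
carry_out:
  moves:
    - [6,3,-1,-0.009,-0.043,-0.024,0]
    - [12,5,-2,-0.02,-0.08,-0.053,0]
    - [19,7,-4,-0.033,-0.11,-0.086,0]
    - [26,8,-6,-0.047,-0.134,-0.122,0]
    - [34,8,-9,-0.061,-0.151,-0.161,0]

```text
time_s: 12.65
tcp_pos: [0.5104, 0.0672, 0.2227]
eef_rot: [7.4, 25.6, 15.7]
contact_force: [-0.4, 0.8, 0.3]
gripper_width: 0.0009
```

Emit:
carry_out:
  moves:
    - [8,-1,-4,-0.013,-0.009,-0.042,0]
    - [15,-3,-8,-0.025,-0.011,-0.085,0]
    - [22,-5,-14,-0.036,-0.006,-0.13,0]
    - [30,-9,-21,-0.046,0.008,-0.176,0]
    - [36,-13,-29,-0.055,0.029,-0.222,0]

```text
time_s: 13.15
tcp_pos: [0.5466, 0.0539, 0.1934]
eef_rot: [4.2, 27.8, 1.6]
contact_force: [0.1, 0.9, 0.8]
gripper_width: 0.0004
```

```bash
python3 - <<'E'
from path2 import *
s=r.get_state();q=s["joints"];P=np.load("P.npy");print(q,P[25],s["time_s"]);print(s["tcp_pos"]*1000,fk(P[25],k)[0]*1000)
E
```

```text
[ -18.6   -4.7  -47.1 -125.1  -21.9   42.6] [ -18.7   -4.5  -47.  -124.2  -22.4   42. ] 13.15
[546.6  53.9 193.4] [545.8  53.7 192.5]
```

Emit:
carry_out:
  moves:
    - [6,-5,-10,-0.005,0.028,-0.046,0]
    - [11,-11,-22,-0.008,0.063,-0.091,0]
    - [15,-18,-35,-0.008,0.105,-0.136,0]
    - [16,-25,-51,-0.006,0.154,-0.179,0]
    - [17,-32,-69,-0.002,0.209,-0.221,0]

```text
time_s: 13.65
tcp_pos: [0.5634, 0.0218, 0.1243]
eef_rot: [2.8, 39.8, -11.9]
contact_force: [0.7, 0.9, 0.4]
gripper_width: 0.0008
```

```bash
python3 - <<'E'
from path2 import *
from h import *
c,im=shot("w6");s=r.get_state();q=s["joints"];print(q,np.load("qa.npy"),s["tcp_pos"]*1000)
T=e('xyz',s["eef_rot"]);print("toolx",np.round(T.apply([1,0,0]),3),"tcp px",proj(c,s["tcp_pos"]),"exp btn",proj(c,[.602,.010,.067]))
a=r.capture("side");cv2.imwrite("pics/t6.png",a)
cv2.imwrite("pics/w6v.png",np.hstack([grid(im,150,60,210,250,2,20),grid(a,190,130,95,125,4)]))
# button re-measure from w5
w=load("w5");print("btn w5",np.round(onz(w,(259,184.5),.067)*1000))
E
```

```text
[ -21.3    4.8  -53.7 -158.3  -19.4   72.6] [ -21.2    4.5  -52.7 -155.4  -18.7   69.8] [563.6  21.2 122.3]
toolx [ 0.7 -0.2 -0.6] tcp px [[250.7 253.9]] exp btn [[246.2 191.8]]
btn w5 [603.  10.  67.]
```

View pics/w6v.png

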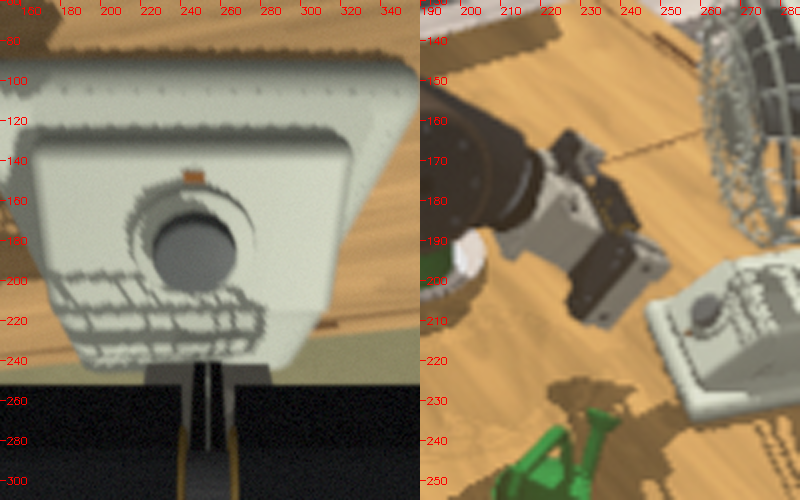

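```bash
python3 - <<'E'
from path2 import *
from h import *
x,res=tri((load("w6"),(247,187.5)),(load("w5"),(259.5,184.5)),(load("w1"),(220,261)));print(x*1000,np.array(res)*1000)
s=r.get_state();Bn=x;a=s["tcp_pos"];q=s["joints"]
for o in(.03,.01,0,-.006,-.008):
    q=pos(Bn+o*nb,np.r_[q[:3],-158,-19.4,72]);p,T=fk(q,k);T0=e('xyz',s["eef_rot"])
    print(o,q,np.round((p-a)*1000,1),np.round((T*T0.inv()).as_rotvec(),3),info(q)[2:4],np.array(cl(q)))
E
```

```text
[604.5   9.8  63.2] [0.8 1.8 1.2]
0.03 [ -20.9   11.2  -50.6 -158.   -19.4   72. ] [ 24.8  -7.4 -35.3] [0.  0.1 0. ] (np.float64(46.60912280111051), np.float64(3.749731544662548)) [53.4 95.2 87.8]
0.01 [ -20.8   14.   -49.2 -158.   -19.4   72. ] [ 35.9 -10.6 -51.7] [0.  0.1 0. ] (np.float64(45.245572088738314), np.float64(3.896283253377403)) [41.8 97.9 71.4]
0 [ -20.7   15.3  -48.5 -158.   -19.4   72. ] [ 41.4 -12.2 -59.9] [0.  0.1 0. ] (np.float64(44.60447244931097), np.float64(3.965674484374672)) [37.2 99.1 63.2]
-0.006 [ -20.7   16.1  -48.  -158.   -19.4   72. ] [ 44.7 -13.2 -64.8] [0.  0.1 0. ] (np.float64(44.232473224462694), np.float64(4.0060997819720665)) [35.6 99.5 58.3]
-0.008 [ -20.7   16.4  -47.9 -158.   -19.4   72. ] [ 45.8 -13.5 -66.4] [0.  0.1 0. ] (np.float64(44.11055400158754), np.float64(4.01937621044701)) [35.3 99.7 56.7]
```

Emit:
carry_out:
  moves:
    - [8,-2.5,-11,0.005,0.02,0,0]
    - [17,-5,-23,0.01,0.04,0,0]
    - [26,-8,-35,0.015,0.065,0,0]
    - [32,-9.5,-43,0.02,0.085,0,0]
    - [34,-10,-46,0.02,0.085,0,0]

```text
time_s: 14.25
tcp_pos: [0.5988, 0.0121, 0.0794]
eef_rot: [3.0, 44.6, -11.6]
contact_force: [-0.1, 0.1, -0.3]
gripper_width: 0.0003
```

Emit:
carry_out:
  moves:
    - [1.1,-0.3,-1.6,0,0,0,0]
    - [2.2,-0.6,-3.3,0,0,0,0]
    - [3.3,-1,-4.9,0,0,0,0]
    - [3.9,-1.1,-5.7,0,0,0,0]
    - [3.9,-1.1,-5.7,0,0,0,0]

```text
time_s: 14.75
tcp_pos: [0.6013, 0.0111, 0.0731]
eef_rot: [3.0, 44.7, -11.7]
contact_force: [0.2, 0.0, -0.6]
gripper_width: 0.0006
```

```bash
python3 - <<'E'
from path2 import *
s=r.get_state();print(s["joints"],s["tcp_pos"]*1000,s["contact_force"],"along n: tcp over btn(604.5,9.8,63.2) mm",(s["tcp_pos"]*1000-[604.5,9.8,63.2])@nb)
E
```

```text
[ -20.7   13.9  -49.8 -160.6  -19.7   75. ] [601.3  11.1  73.1] [ 0.2  0.  -0.6] along n: tcp over btn(604.5,9.8,63.2) mm 10.118372330150072
```

Emit:
carry_out:
  moves:
    - [0.6,-0.2,-0.8,0,0,0,0]
    - [1.1,-0.3,-1.6,0,0,0,0]
    - [1.7,-0.5,-2.5,0,0,0,0]
    - [2.2,-0.6,-3.3,0,0,0,0]
    - [2.8,-0.8,-4.1,0,0,0,0]

```text
time_s: 15.25
tcp_pos: [0.6042, 0.0103, 0.069]
eef_rot: [3.0, 44.7, -11.7]
contact_force: [0.0, 0.9, 2.4]
gripper_width: 0.0006
```

Emit:
carry_out:
  moves:
    - [0.6,-0.2,-0.8,0,0,0,0]
    - [1.1,-0.3,-1.6,0,0,0,0]
    - [1.7,-0.5,-2.5,0,0,0,0]
    - [1.7,-0.5,-2.5,0,0,0,0]

```text
time_s: 15.65
tcp_pos: [0.606, 0.0098, 0.0665]
eef_rot: [3.0, 44.7, -11.7]
contact_force: [-1.8, 1.2, 4.2]
gripper_width: 0.0003
```

Emit:
carry_out:
  moves:
    - [0.6,-0.2,-0.8,0,0,0,0]
    - [1.1,-0.3,-1.6,0,0,0,0]
    - [1.1,-0.3,-1.6,0,0,0,0]

```text
time_s: 15.95
tcp_pos: [0.607, 0.0096, 0.065]
eef_rot: [3.0, 44.7, -11.7]
contact_force: [-5.8, -0.1, 6.5]
gripper_width: 0.0007
```

Emit:
carry_out:
  moves:
    - [0.6,-0.2,-0.8,0,0,0,0]
    - [0.6,-0.2,-0.8,0,0,0,0]

```text
time_s: 16.15
tcp_pos: [0.6072, 0.0096, 0.0647]
eef_rot: [3.0, 44.6, -11.7]
contact_force: [-12.6, -1.1, 16.3]
gripper_width: 0.0003
```

Emit:
carry_out:
  moves:
    - [-1.1,0.3,1.6,0,0,0,0]
    - [-3.3,1,5,0,0,0,0]
    - [-7,2,10,0,0,0,0]
    - [-14,4,20,0,0,0,0]
    - [-25,7,36,0,-0.02,0,0]

```text
time_s: 16.65
tcp_pos: [0.5825, 0.016, 0.1]
eef_rot: [3.4, 43.6, -11.5]
contact_force: [0.2, 1.0, 0.0]
gripper_width: 0.0005
```

Emit:
carry_out:
  moves:
    - [-10,3,13,0,-0.02,0,0]
    - [-20,6,25,0,-0.06,0,0]
    - [-28,8,30,0,-0.06,0,0]
    - [-28,8,30,0,-0.06,0,0]

```text
time_s: 17.05
tcp_pos: [0.554, 0.0244, 0.1313]
eef_rot: [4.2, 40.1, -10.9]
contact_force: [0.1, 0.4, 0.6]
gripper_width: 0.0005
```

```bash
python3 - <<'E'
from path2 import *
from h import *
s=r.get_state();print(s["time_s"],s["joints"],s["tcp_pos"]*1000,s["contact_force"])
c,im=shot("w7");a=r.capture("scene");b=r.capture("side");cv2.imwrite("pics/s7.png",a);cv2.imwrite("pics/t7.png",b)
d=[cv2.absdiff(cv2.imread("pics/"+x),y) for x,y in(("s4.png",a),("t4.png",b))]
cv2.imwrite("pics/f7.png",np.vstack([np.hstack([grid(a,185,125,130,90,3),grid(b,130,140,130,90,3)]),np.hstack([cv2.resize(im,(390,292)),cv2.resize(b,(390,292))])]))
print("btn px now",proj(c,[.6045,.0098,.0632]))
E
```

```text
17.05 [ -19.7    1.8  -50.3 -149.7  -13.5   61.9] [554.   24.4 131.3] [0.1 0.4 0.6]
btn px now [[244.7 186.2]]
```

View pics/f7.png

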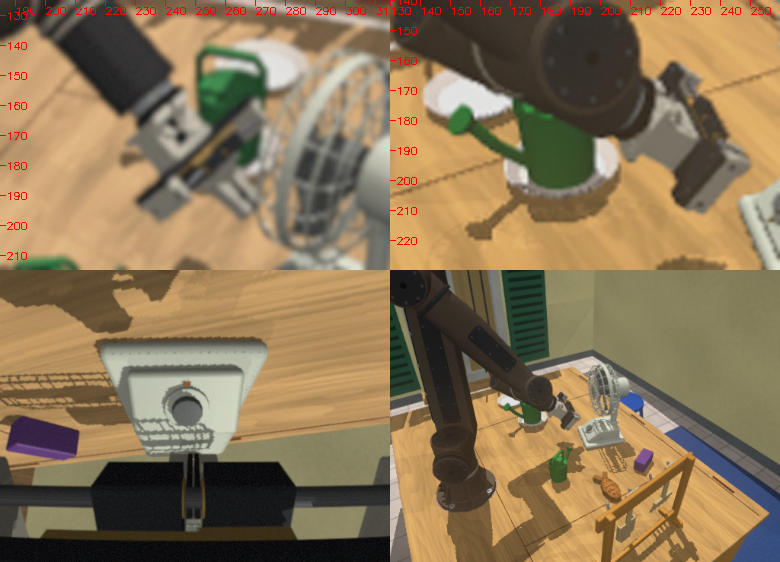

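```bash
python3 - <<'E'
from plant import r
print(r.close_job())
E
```

```text
the job is handed in; nothing more can be done
None
```

The watering can is standing upright on the white saucer, and the fan's button was pressed fully down and then released. The job was handed in at about 17 s of the 46 s allowed.

- **Can:** I carried the larger can by its handle to the saucer farthest to the right and lowered it slowly until the saucer took its weight. By the wrist camera its axis was within about 2 mm of the saucer's centre, at (0.430–0.432, 0.295) against (0.4305, 0.293). The last pictures show it still upright and centred. I judged the base to be flat from its upright stance and position, not by a direct measurement.
- **Button:** The force rose over the spring's travel and then jumped to about 20 N at a hard stop, so the button bottomed out. After I backed off, the wrist force read about zero. I did not measure the spring-back separately.
- **Bystanders:** In the last pictures the block, fish, small can and rail look where they were. I saw no unexpected contact forces near the fan's head.
- **What went wrong:** My first leaning pose for the press ran up against the limits of joints 3 and 6. I backed out, worked out the arm's geometry from its own readings, and approached in a different arm position.
- **Small disagreement:** My estimates of the button's height differed by about 4 mm, so I found the contact by force.

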